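# Extend the pointer gauge until it locks

### The job

Two telescoping pointer gauges stand on the craft table, collapsed or nearly so. Draw the one with the red knob straight up to its full height until its yellow lock button clicks out at the front of its tube, then let go so that it stands locked. Leave the gauge with the blue knob as it is.

Things in the scene. Friction and masses are not known exactly. Their poses are not given: they have to be found in the camera images.
- red_gauge_knob (a point): Centre of the round red knob on top of the red gauge's inner tube: 24 mm diameter, 42 mm tall (21 mm above and below this point), axis upright; take it from above, at any yaw. 29 mm below it a thin brass pointer sticks out 72 mm along +x of this frame. 163 mm above the table when collapsed. The foot, 77 mm across, is fixed to the table.
- red_gauge_tube (a joint): How far the red gauge's inner tube, with knob and pointer, is drawn straight up out of the outer tube (20 mm across; black collar's top 124 mm above the table), m: 0 = collapsed, about 0.070 = resting on its lock, 0.073 = upper end stop. Pull about 6 N; friction holds it wherever it is left. Starts at 0 to 0.03.
- red_gauge_button (a joint): How far the red gauge's spring lock button is out, m: about 0 while hidden in the outer tube, 0.0075 when out. Yellow, 6 mm across; it springs by itself out of the dark hole in the outer tube (109 mm above the table, -x side of the knob's frame) once the tube is drawn up past 0.070, stands 5 mm proud and keeps the tube from sliding down.
- blue_gauge_knob (a point): Centre of the knob of the second gauge, the same in everything but its blue knob and blue pointer tip; to be left as it stands. Either gauge may be on the left or the right. A gooseneck desk lamp 340 mm tall stands left of both (x 0.45 to 0.8, y 0.2 to 0.5): pass over it, with the fingertips above 400 mm, on the way.

How it is judged (in metres and radians):
At the end, for the whole second after the job is handed in: The red gauge's tube is drawn up to its lock (more than 66 mm), its button stands out (more than 5 mm), the tube is still, and the blue gauge's knob is within 10 mm of where it was (value of joint red_gauge_button above 0.005 m and value of joint red_gauge_tube above 0.066 m and velocity of joint red_gauge_tube below 0.005 m/s and distance of blue_gauge_knob from where it was at the start of the episode below 0.01 m); the robot touches nothing.
It fails at once if the blue gauge was drawn up or pushed down by more than 10 mm (distance of blue_gauge_knob from where it was at the start of the episode above 0.01 m).
It also fails if it takes over 48 s, if anything falls off the work surface, if the arm or the gripper's body presses on something with over 40 N, if the wrist force passes 120 N, or if a joint passes its speed limit or range.

### The arm

A 6-joint arm with a two-finger parallel gripper is mounted at the origin on a cart in front of the work surface, level with it; the furniture and walls round the work are solid. World frame = base frame: x ahead of the robot, y to its left, z up, the work surface at z = 0. Lengths are in mm, angles in degrees, forces in N, time in s.
With the tool pointing down it reaches from about 350 to 850 mm from the base axis. Payload 8.1 kg.
Tool frame: the origin (TCP) lies between the finger pads; the fingertips stand 25 mm ahead of it and the grasp point (between the pads) lies 6 mm ahead of it (r.tcp_to_tips is the distance from the TCP to the fingertips, in mm); z points along the fingers, y is the line along which they close (so a half turn about z gives the same grasp; the last joint's range is limited). The gripper opens to 85 mm and grips with 20 to 120 N. Pads are 22 mm wide; open, the fingers measure 114 mm over their backs; the gripper's body (76 mm by 85 mm) begins 54 mm behind the grasp point. The pads swing forward as they close: fully open they stand 13 mm farther back than shut.
Start: joints at [-74.565, 7.471, 85.268, -0, 87.261, -4.893], TCP at [208.462, -562.627, 256.292] pointing down, gripper open.
Joint ranges: [-169.43, 169.43], [-51.17, 129.36], [1.28, 143.12], [-76.62, 256.62], [0, 156.53], [-152.29, 152.29]. Speed limits (degrees/s): [136.94, 136.94, 159.86, 180, 180, 180].

### API

Orientations are given as [roll, pitch, yaw] about the fixed x, y, z axes, in that order (R = Rz(yaw) Ry(pitch) Rx(roll)).
In Python, from bench import r gives the robot as it stands.
- The arm moves only by the tool apply_moves, never from a script. Its arguments are lists of equal length, an entry for each row: "angular": the turn, a rotation vector about the world's x, y, z in units of 8 degrees (1.0 is 8 degrees), a list of three; "travel": the shift along the world's x, y, z in units of 40 mm (1.0 is 40 mm), a list of three; "jaw": the opening, from 0 (shut) to 1 (fully open). A call has 1 to 20 rows; each row shifts and turns the commanded pose from where the row before left it; what a row does not reach is not made up. A row lasts 1/8 s, in which the tool goes at most 62.5 mm and 10.7 degrees, less where a joint would pass 70% of its speed; a pose out of reach is approached as far as the arm can. A call is refused whole if a number of a shift passes 1 or a number of a turn 1, either way. A call with a gripper value outside its range is refused whole. The fingers move at their own pace and stop on an object; "force" is the grip in N (left out, the last holds). Time passes only in rows, so rows that do not move let the fingers close. It gives the time, the measured TCP pose, the force, the opening and the grip force at its end, in the units of the state.
- r.sense(): the state, without advancing time (a new reading comes with each control period).
- r.snapshot(name): name is "scene" or "top" or "wrist"; returns a dict with "color" (400x640x3 uint8, red, green, blue), "fx", "fy", "cx", "cy" (pixels), "R" (3x3) and "t" (3): a world point X has camera coordinates R X + t; the wrist camera has in their place "mount" (4x4, takes a point from camera to tool coordinates, whose origin is the TCP and whose axes are the flange's). Camera axes: x right, y down, z forward; pixel columns grow to the right and rows downward; lengths in mm; the calibration is good to about 2 mm. The wrist camera is an equidistant fisheye: a pixel r from the principal point sees the ray r / f radians off the axis. A picture is of the moment at which its call begins: read the wrist's pose just before it. There is no depth.
- r.hand_in(): hands the job in; it is judged then, once.
The state is a dict: "time": time; "joint_pos": joint angles; "qd": joint speeds; "joint_efforts": joint torques, N m; "tool_pos": TCP position; "tcp_rot": TCP orientation; "ft_force": force on the tool from outside, world axes, zero at the start; "wrist_torque": the same for the moment, N m; "finger_gap": finger opening in mm; "grip_force": force on a finger pad.
Only numpy, scipy, OpenCV 4.12 (cv2) and the standard library are available. Lean on these libraries where they do the work, as an engineer would, in place of code of your own. Each camera call takes 0.05 s, during which the arm holds its last target. There are 200 camera calls.

## Working session

There is one attempt and no reset: what is moved stays moved. The work goes in short steps, Python scripts to look and compute and a tool call to move; the robot and the scene stay as the last step left them, time stands still between calls to the robot, and variables do not carry over. Pictures are saved under pics/ and viewed, at most 10 in all, crops included, and the job is handed in when it is done.

Besides the shell and the picture viewer there is one more tool, called after "Emit:" as a command line: name --argument value ..., lists and objects as JSON in quotes. apply_moves: Moves the arm, as the interface text tells. Its arguments: {"type":"object","properties":{"angular":{"type":"array"},"travel":{"type":"array"},"jaw":{"type":"array"},"force":{"type":"number"}},"required":["angular","travel","jaw"]}

```bash
mkdir -p pics
cat > h.py <<'E'
from bench import r
import numpy as np, cv2
def mask(img,c):
    h=cv2.cvtColor(img,cv2.COLOR_RGB2HSV)
    if c=='red': return cv2.inRange(h,(0,140,60),(6,255,255))|cv2.inRange(h,(174,140,60),(180,255,255))
    if c=='blue': return cv2.inRange(h,(100,140,50),(125,255,255))
    return cv2.inRange(h,(22,150,120),(34,255,255))
def blobs(img,c,a=12):
    n,l,s,ce=cv2.connectedComponentsWithStats(mask(img,c))
    return [(ce[i].round(1).tolist(),s[i].tolist()) for i in range(1,n) if s[i][4]>=a]
def ray(s,u,v):
    R=np.array(s['R']);t=np.array(s['t'])
    return -R.T@t, R.T@np.array([(u-s['cx'])/s['fx'],(v-s['cy'])/s['fy'],1])
def tri(r1,r2):
    A=np.c_[r1[1],-r2[1]];k=np.linalg.lstsq(A,r2[0]-r1[0],rcond=None)[0]
    a=r1[0]+k[0]*r1[1];b=r2[0]+k[1]*r2[1];return (a+b)/2,np.linalg.norm(a-b)
E
python3 - <<'E'
from h import *
ims=[]
for n in('scene','top'):
    s=r.snapshot(n);ims.append(s['color']);C,_=ray(s,320,200);print(n,C.round(),s['fx'],np.array(s['R']).round(2).tolist())
    for c in('red','blue','yellow'):print(c,blobs(s['color'],c))
    cv2.imwrite(f'pics/{n}1.png',s['color'][:,:,::-1])
print(r.tcp_to_tips)
E
```

```text
scene [1020. -675.  500.] 418.3259516212941 [[0.78, 0.63, -0.0], [0.28, -0.35, -0.9], [-0.56, 0.7, -0.45]]
red [([570.2, 89.1], [567, 88, 8, 3, 17]), ([580.7, 92.0], [576, 89, 11, 6, 47]), ([576.6, 105.8], [574, 99, 7, 12, 45]), ([144.7, 143.8], [139, 131, 13, 20, 131]), ([352.6, 154.3], [348, 145, 11, 20, 188]), ([379.7, 172.4], [376, 171, 8, 4, 26]), ([423.8, 313.8], [415, 307, 18, 15, 159]), ([127.9, 355.9], [111, 340, 37, 30, 116]), ([171.1, 347.4], [159, 340, 19, 21, 80]), ([145.2, 352.7], [136, 346, 23, 17, 71]), ([125.7, 365.3], [121, 359, 11, 14, 31]), ([102.5, 370.4], [94, 365, 16, 11, 30]), ([110.0, 378.6], [106, 375, 8, 8, 12]), ([82.9, 382.7], [74, 376, 19, 14, 27]), ([96.1, 387.8], [88, 383, 17, 12, 23]), ([68.0, 392.3], [62, 389, 11, 8, 14])]
blue [([264.7, 201.1], [258, 189, 14, 26, 236]), ([279.5, 236.2], [277, 233, 6, 7, 28]), ([262.2, 324.7], [260, 307, 5, 33, 92])]
yellow []
top [455. -73. 965.] 381.2692229156437 [[0.0, -1.0, 0.02], [-0.99, -0.0, -0.11], [0.11, -0.02, -0.99]]
red [([251.3, 174.0], [250, 171, 4, 7, 19]), ([251.1, 202.9], [246, 198, 11, 11, 86]), ([433.5, 324.8], [427, 318, 14, 14, 145]), ([543.3, 325.8], [518, 325, 46, 3, 76]), ([524.4, 360.0], [522, 359, 6, 3, 12]), ([549.8, 360.0], [530, 358, 39, 4, 92]), ([515.7, 360.5], [512, 360, 9, 2, 13])]
blue [([411.3, 159.6], [409, 157, 5, 6, 18]), ([402.6, 184.3], [398, 180, 10, 10, 83])]
yellow [([55.1, 135.6], [51, 128, 12, 16, 71]), ([42.0, 136.7], [39, 132, 7, 9, 26])]
25.0
```

View pics/scene1.png

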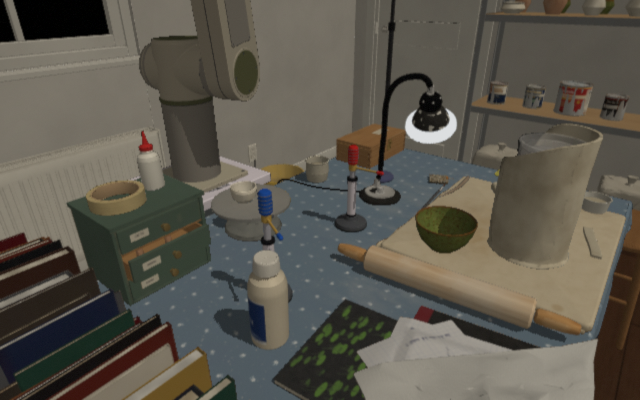

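View pics/top1.png

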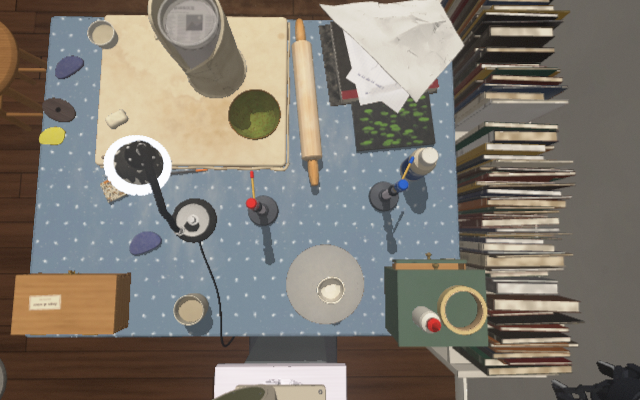

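The scene view shows the red knob at (353,154) and the blue at (265,201). In the top view red is at (251,203) with its pointer tip at (251,174), and blue is at (403,184). The lamp is left of red, so I can approach from the right.

Run:
```python
from h import *
a=r.snapshot('scene');b=r.snapshot('top')
for n,p,q in(('red',(352.6,154.3),(251.1,202.9)),('redtip',(379.7,172.4),(251.3,174)),('blue',(264.7,201.1),(402.6,184.3)),('bluetip',(279.5,236.2),(411.3,159.6))):
    X,e=tri(ray(a,*p),ray(b,*q));print(n,X.round(1),e.round(1))
s=r.sense();print(s['time'],s['tool_pos'],s['tcp_rot'],s['finger_gap'])
```

```text
red [528.9  50.4 176.9] 2.4
redtip [595.4  56.5 148.6] 0.2
blue [ 568.  -259.8  195.3] 1.6
bluetip [ 626.1 -287.6  164.2] 1.1
0.2 [ 208.3769922  -562.31331373  255.61794483] [-1.79930642e+02 -5.25106355e-03  2.03299660e+01] 85.66697250542444
```

Emit:
apply_moves --angular '[[0,0,0],[0,0,0],[0,0,0],[0,0,-1],[0,0,-0.9],[0,0,0],[0,0,0],[0,0,0],[0,0,0],[0,0,0],[0,0,0],[0,0,0],[0,0,0],[0,0,0],[0,0,0],[0,0,0],[0,0,0],[0,0,0],[0,0,0],[0,0,0]]' --travel '[[0,0,1],[0,0,1],[0,0,1],[0.5,0.95,0],[0.5,0.95,0],[0.5,0.95,0],[0.5,0.95,0],[0.5,0.95,0],[0.5,0.95,0],[0.5,0.95,0],[0.5,0.95,0],[0.5,0.95,0],[0.5,0.95,0],[0.5,0.95,0],[0.5,0.95,0],[0.5,0.95,0],[0.5,0.95,0],[0.5,0.95,0],[0.5,0.95,0],[0,0,0]]' --jaw '[1,1,1,1,1,1,1,1,1,1,1,1,1,1,1,1,1,1,1,1]'

```text
time: 2.7
tool_pos: [528.9, 47.8, 375.5]
tcp_rot: [-180.0, 0.1, 5.3]
ft_force: [-0.6, -1.2, 0.0]
finger_gap: 85.7
grip_force: 0.0
```

Emit:
apply_moves --angular '[[0,0,0],[0,0,0],[0,0,0],[0,0,0]]' --travel '[[0,0,-1],[0,0,-1],[0,0,0],[0,0,0]]' --jaw '[1,1,1,1]'

```text
time: 3.2
tool_pos: [528.8, 44.9, 298.1]
tcp_rot: [180.0, -0.1, 5.1]
ft_force: [0.9, -0.2, 0.7]
finger_gap: 85.9
grip_force: 0.0
```

```bash
cat >> h.py <<'E'
from scipy.spatial.transform import Rotation as Ro
def wray(st,s,u,v):
    M=np.array(s['mount']);Rt=Ro.from_euler('xyz',st['tcp_rot'],degrees=True).as_matrix();p=np.array(st['tool_pos'])
    x=(u-s['cx'])/s['fx'];y=(v-s['cy'])/s['fy'];th=np.hypot(x,y)
    d=np.array([x/th*np.sin(th),y/th*np.sin(th),np.cos(th)])
    return Rt@M[:3,3]+p, Rt@M[:3,:3]@d
E
python3 - <<'E'
from h import *
st=r.sense();s=r.snapshot('wrist');print(st['tool_pos'],np.array(s['mount']).round(2).tolist())
for b in blobs(s['color'],'red'):
    o,d=wray(st,s,*b[0]);print(b,[ (o+d*(z-o[2])/d[2]).round(1).tolist() for z in(148,176,197)])
cv2.imwrite('pics/w1.png',s['color'][:,:,::-1])
E
```

```text
[528.81126337  44.8669443  298.05252207] [[0.0, -0.96, -0.29, 74.69], [1.0, 0.0, 0.0, 0.23], [0.0, -0.29, 0.96, -117.4], [0.0, 0.0, 0.0, 1.0]]
([624.1, 22.4], [606, 15, 34, 13, 166]) [[789.5, -314.3, 148.0], [770.0, -276.0, 176.0], [755.3, -247.3, 197.0]]
([317.6, 115.3], [314, 106, 9, 19, 139]) [[595.8, 56.1, 148.0], [596.6, 55.6, 176.0], [597.1, 55.2, 197.0]]
([619.9, 162.2], [611, 159, 18, 8, 40]) [[605.0, -328.6, 148.0], [604.8, -288.8, 176.0], [604.6, -259.0, 197.0]]
([318.8, 202.8], [305, 183, 29, 38, 794]) [[517.9, 48.3, 148.0], [526.8, 48.6, 176.0], [533.5, 48.8, 197.0]]
([633.4, 194.6], [626, 192, 14, 6, 40]) [[567.2, -385.7, 148.0], [570.9, -340.0, 176.0], [573.7, -305.7, 197.0]]
([602.1, 208.8], [586, 196, 36, 22, 184]) [[540.9, -311.9, 148.0], [547.4, -273.9, 176.0], [552.3, -245.4, 197.0]]
([614.6, 333.8], [607, 331, 15, 6, 34]) [[308.1, -521.7, 148.0], [339.0, -461.8, 176.0], [362.1, -416.8, 197.0]]
([601.8, 355.8], [597, 352, 10, 9, 43]) [[253.0, -523.1, 148.0], [289.6, -463.0, 176.0], [317.1, -417.9, 197.0]]
```

View pics/w1.png

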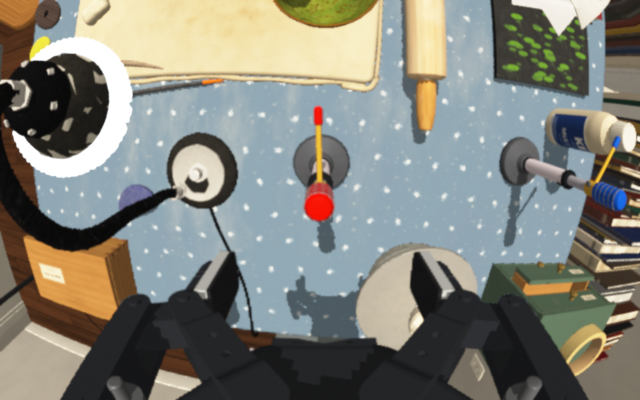

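The knob (319,205) and pointer tip (318,115) place it at about x 528, y 49, z 177, which agrees with the two-view result. I'll descend and grip.

Emit:
apply_moves --angular '[[0,0,0],[0,0,0],[0,0,0],[0,0,0],[0,0,0],[0,0,0]]' --travel '[[0,0.08,-0.7],[0,0,-0.7],[0,0,-0.7],[0,0,-0.7],[0,0,0],[0,0,0]]' --jaw '[1,1,1,1,1,1]'

```text
time: 4.0
tool_pos: [529.8, 48.5, 186.8]
tcp_rot: [180.0, -0.2, 5.1]
ft_force: [-0.6, -1.2, 0.6]
finger_gap: 85.6
grip_force: 0.0
```

Run:
```python
from h import *
st=r.sense();s=r.snapshot('wrist');print(st['tool_pos'],st['tcp_rot'])
for b in blobs(s['color'],'red',80):
    o,d=wray(st,s,*b[0]);print(b,[ (o+d*(z-o[2])/d[2]).round(1).tolist() for z in(148,177,190)])
a=r.snapshot('scene')['color'];cv2.imwrite('pics/w2.png',np.vstack([s['color'],cv2.resize(a[60:260,230:550],(640,400))])[:,:,::-1][::1][:600] if 0 else np.hstack([cv2.resize(s['color'],(400,250)),cv2.resize(a[60:260,250:500],(400,320))[:250]])[:,:,::-1])
```

```text
[529.79321904  48.47229356 186.81581482] [179.98216283  -0.18435582   5.12205196]
([320.5, 123.9], [314, 108, 14, 32, 423]) [[595.6, 55.9, 148.0], [597.2, 55.7, 177.0], [597.8, 55.6, 190.0]]
([634.6, 225.2], [628, 220, 12, 12, 91]) [[557.4, -218.6, 148.0], [566.0, -167.9, 177.0], [569.9, -145.2, 190.0]]
([323.1, 251.5], [301, 239, 45, 28, 574]) [[525.9, 48.3, 148.0], [540.4, 49.5, 177.0], [546.8, 50.1, 190.0]]
([323.2, 265.7], [299, 260, 48, 15, 241]) [[516.8, 47.4, 148.0], [532.9, 48.8, 177.0], [540.1, 49.4, 190.0]]
([322.8, 291.2], [297, 269, 53, 46, 1849]) [[499.1, 46.1, 148.0], [518.5, 47.7, 177.0], [527.2, 48.5, 190.0]]
```

View pics/w2.png

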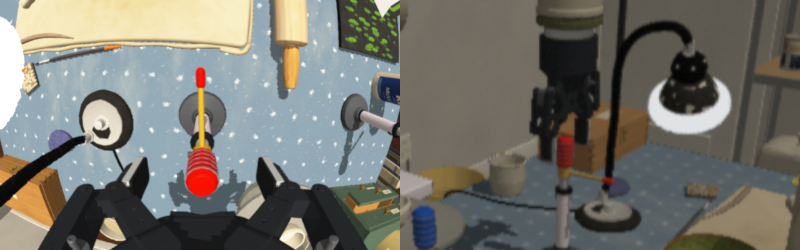

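Run:
```python
from h import *
s=r.snapshot('scene')
for z in (162,175,187,198):
  for p in ((533,5,z),(528,49,z),(525,92,z)):
    c=np.array(s['R'])@np.array(p)+s['t'];print(p,(c[:2]/c[2]*s['fx']+[s['cx'],s['cy']]).round(1))
print(blobs(s['color'],'red',100))
cv2.imwrite('pics/s2.png',cv2.resize(s['color'][90:190,300:430],None,fx=5,fy=5,interpolation=2)[:,:,::-1])
```

```text
(533, 5, 162) [342.4 167. ]
(528, 49, 162) [352.2 160.6]
(525, 92, 162) [361.8 155. ]
(533, 5, 175) [342.5 161.3]
(528, 49, 175) [352.4 155.1]
(525, 92, 175) [362.1 149.6]
(533, 5, 187) [342.6 156. ]
(528, 49, 187) [352.6 150. ]
(525, 92, 187) [362.3 144.6]
(533, 5, 198) [342.7 151.1]
(528, 49, 198) [352.7 145.2]
(525, 92, 198) [362.5 140. ]
[([144.5, 143.9], [139, 132, 13, 19, 132]), ([353.0, 154.4], [348, 145, 11, 20, 180]), ([423.7, 313.7], [415, 307, 18, 14, 159]), ([118.9, 366.9], [57, 330, 121, 70, 1508])]
```

View pics/s2.png

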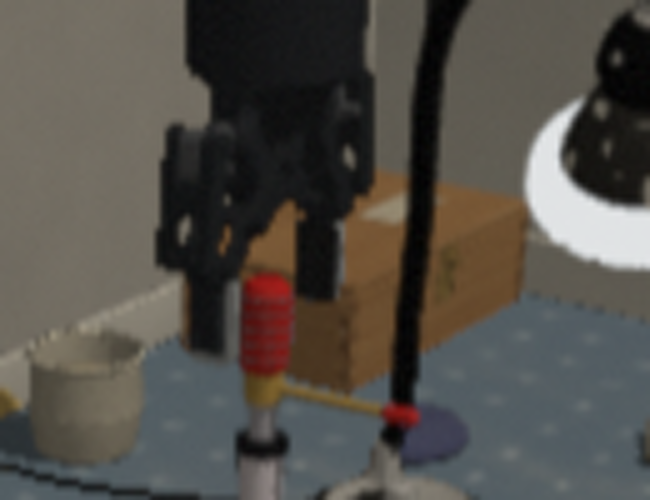

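The fingers straddle the knob, with open tips at z≈175 (pixel 342,161). I'll close on it now.

Emit:
apply_moves --angular '[[0,0,0],[0,0,0],[0,0,0],[0,0,0],[0,0,0],[0,0,0],[0,0,0],[0,0,0]]' --travel '[[0,0,0],[0,0,0],[0,0,0],[0,0,0],[0,0,0],[0,0,0],[0,0,0],[0,0,0]]' --jaw '[0.15,0.15,0.15,0.15,0.15,0.15,0.15,0.15]' --force 60

```text
time: 5.15
tool_pos: [528.4, 48.8, 184.3]
tcp_rot: [-180.0, 0.0, 5.1]
ft_force: [-2.4, 2.7, 1.1]
finger_gap: 22.5
grip_force: 58.7
```

Emit:
apply_moves --angular '[[0,0,0],[0,0,0],[0,0,0],[0,0,0],[0,0,0],[0,0,0],[0,0,0]]' --travel '[[0,0,0.2],[0,0,0.2],[0,0,0.2],[0,0,0.2],[0,0,0.2],[0,0,0.2],[0,0,0]]' --jaw '[0.15,0.15,0.15,0.15,0.15,0.15,0.15]'

```text
time: 6.02
tool_pos: [528.4, 48.8, 232.4]
tcp_rot: [-180.0, 0.0, 5.1]
ft_force: [-1.0, 3.8, 1.2]
finger_gap: 22.3
grip_force: 59.9
```

Emit:
apply_moves --angular '[[0,0,0],[0,0,0],[0,0,0],[0,0,0]]' --travel '[[0,0,0.08],[0,0,0.07],[0,0,0],[0,0,0]]' --jaw '[0.15,0.15,0.15,0.15]'

```text
time: 6.52
tool_pos: [528.4, 48.8, 237.7]
tcp_rot: [-180.0, 0.0, 5.1]
ft_force: [2.5, 3.9, -6.3]
finger_gap: 22.1
grip_force: 59.2
```

Run:
```python
from h import *
st=r.sense();print(st['tool_pos'],st['ft_force'],st['finger_gap'])
s=r.snapshot('scene');print(blobs(s['color'],'red',20)[:8])
cv2.imwrite('pics/s3.png',cv2.resize(s['color'][90:220,290:420],None,fx=4,fy=4,interpolation=2)[:,:,::-1])
```

```text
[528.36741021  48.75382223 237.74322747] [ 2.45193692  3.85273245 -6.29468366] 22.148405764402558
[([580.8, 91.8], [576, 89, 11, 6, 50]), ([576.5, 105.6], [574, 99, 7, 12, 46]), ([357.1, 130.2], [355, 121, 5, 21, 73]), ([144.7, 143.9], [139, 132, 13, 19, 131]), ([381.1, 149.2], [378, 147, 7, 5, 29]), ([15.6, 254.4], [3, 249, 28, 11, 34]), ([423.6, 313.8], [415, 307, 18, 14, 158]), ([118.8, 367.1], [57, 330, 121, 70, 1385])]
```

View pics/s3.png

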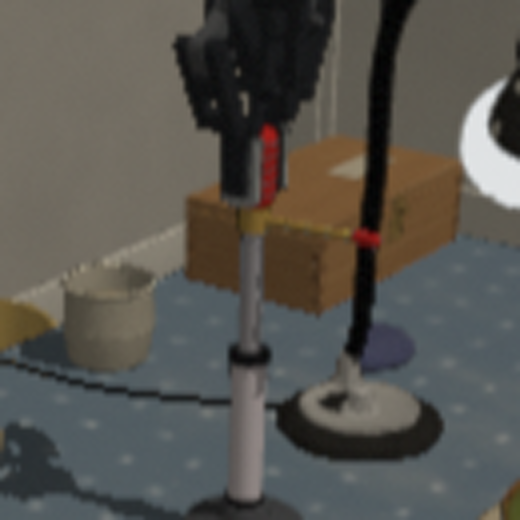

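The knob has risen about 53 mm with the gauge drawn out and firmly held. I'll creep up to the stop.

Emit:
apply_moves --angular '[[0,0,0],[0,0,0],[0,0,0],[0,0,0]]' --travel '[[0,0,0.04],[0,0,0.04],[0,0,0],[0,0,0]]' --jaw '[0.15,0.15,0.15,0.15]'

```text
time: 7.08
tool_pos: [528.4, 48.7, 241.1]
tcp_rot: [-180.0, 0.0, 5.1]
ft_force: [1.8, 5.9, -5.5]
finger_gap: 22.7
grip_force: 59.3
```

Emit:
apply_moves --angular '[[0,0,0],[0,0,0],[0,0,0]]' --travel '[[0,0,0.04],[0,0,0],[0,0,0]]' --jaw '[0.15,0.15,0.15]'

```text
time: 7.45
tool_pos: [528.4, 48.8, 242.8]
tcp_rot: [-180.0, 0.0, 5.1]
ft_force: [2.5, 5.0, -5.1]
finger_gap: 22.4
grip_force: 59.3
```

Emit:
apply_moves --angular '[[0,0,0],[0,0,0],[0,0,0]]' --travel '[[0,0,0.04],[0,0,0],[0,0,0]]' --jaw '[0.15,0.15,0.15]'

```text
time: 7.82
tool_pos: [528.3, 48.7, 243.7]
tcp_rot: [-180.0, 0.0, 5.1]
ft_force: [4.0, 4.3, -9.0]
finger_gap: 22.1
grip_force: 60.5
```

Emit:
apply_moves --angular '[[0,0,0],[0,0,0],[0,0,0]]' --travel '[[0,0,0.04],[0,0,0],[0,0,0]]' --jaw '[0.15,0.15,0.15]'

```text
time: 8.2
tool_pos: [528.3, 48.7, 243.8]
tcp_rot: [-180.0, 0.1, 5.1]
ft_force: [10.5, 5.5, -18.6]
finger_gap: 22.5
grip_force: 60.3
```

It's at the end stop. Next I'll ease down to test the lock.

Emit:
apply_moves --angular '[[0,0,0],[0,0,0],[0,0,0],[0,0,0]]' --travel '[[0,0,-0.05],[0,0,-0.05],[0,0,0],[0,0,0]]' --jaw '[0.15,0.15,0.15,0.15]'

```text
time: 8.7
tool_pos: [528.4, 48.7, 242.7]
tcp_rot: [-180.0, -0.0, 5.1]
ft_force: [-0.8, 4.8, -0.2]
finger_gap: 22.3
grip_force: 62.4
```

Emit:
apply_moves --angular '[[0,0,0],[0,0,0],[0,0,0]]' --travel '[[0,0,-0.05],[0,0,0],[0,0,0]]' --jaw '[0.15,0.15,0.15]'

```text
time: 9.07
tool_pos: [528.4, 48.7, 240.8]
tcp_rot: [-180.0, -0.0, 5.1]
ft_force: [-1.4, 6.0, 0.6]
finger_gap: 22.1
grip_force: 62.5
```

Emit:
apply_moves --angular '[[0,0,0],[0,0,0],[0,0,0]]' --travel '[[0,0,-0.04],[0,0,0],[0,0,0]]' --jaw '[0.15,0.15,0.15]'

```text
time: 9.45
tool_pos: [528.4, 48.7, 240.2]
tcp_rot: [-180.0, -0.0, 5.1]
ft_force: [-5.1, 5.9, 6.0]
finger_gap: 22.2
grip_force: 63.1
```

The tube resists at 3.6 mm below the stop, which fits the lock. I'll release and back off upward.

Emit:
apply_moves --angular '[[0,0,0],[0,0,0],[0,0,0],[0,0,0],[0,0,0],[0,0,0],[0,0,0],[0,0,0],[0,0,0],[0,0,0],[0,0,0],[0,0,0]]' --travel '[[0,0,0.03],[0,0,0],[0,0,0],[0,0,0],[0,0,0],[0,0,0],[0,0,0.7],[0,0,0.9],[0,0,0.9],[0,0,0.9],[0,0,0],[0,0,0]]' --jaw '[0.15,1,1,1,1,1,1,1,1,1,1,1]'

```text
time: 10.95
tool_pos: [528.4, 48.6, 375.3]
tcp_rot: [-180.0, 0.0, 5.1]
ft_force: [-0.0, -0.1, -1.0]
finger_gap: 85.0
grip_force: 0.0
```

Run:
```python
from h import *
a=r.snapshot('scene');b=r.snapshot('top')
print(blobs(a['color'],'red',20)[:6],blobs(b['color'],'red',8)[:4],blobs(a['color'],'blue'),blobs(b['color'],'blue'))
for z in(163,233,236):
    c=np.array(a['R'])@np.array((528,49,z))+a['t'];print(z,(c[:2]/c[2]*a['fx']+[a['cx'],a['cy']]).round(1))
cv2.imwrite('pics/s4.png',cv2.resize(a['color'][90:220,290:420],None,fx=4,fy=4,interpolation=2)[:,:,::-1])
```

```text
[([580.7, 91.8], [576, 89, 11, 6, 49]), ([576.9, 105.2], [574, 99, 8, 12, 51]), ([353.7, 129.8], [349, 120, 11, 20, 192]), ([144.7, 143.8], [139, 131, 13, 20, 131]), ([381.4, 147.9], [378, 146, 7, 5, 27]), ([423.7, 313.8], [415, 307, 18, 15, 159])] [([247.0, 169.2], [246, 166, 3, 8, 22]), ([246.2, 201.2], [241, 198, 11, 9, 78]), ([433.4, 324.8], [427, 318, 14, 14, 144]), ([547.5, 325.8], [530, 325, 34, 3, 64])] [([264.7, 201.0], [258, 189, 14, 26, 235]), ([279.5, 236.2], [277, 233, 6, 7, 28]), ([262.1, 324.6], [260, 307, 5, 33, 83])] [([411.3, 159.6], [409, 157, 5, 6, 18]), ([402.6, 184.3], [398, 180, 10, 10, 83])]
163 [352.2 160.2]
233 [353.2 129.7]
236 [353.3 128.4]
```

View pics/s4.png

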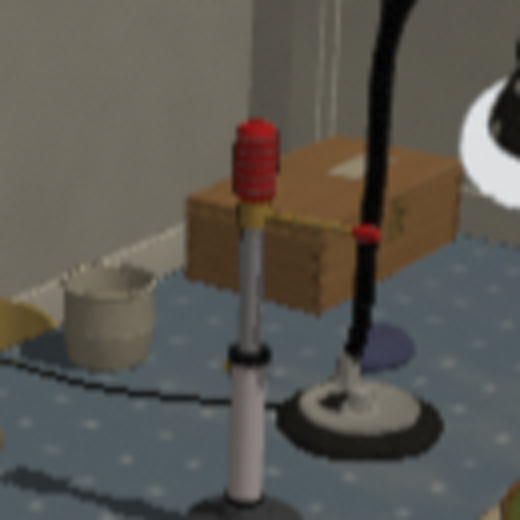

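The knob at (354,130) corresponds to z≈233, so the tube is drawn up 70 mm. The yellow button shows at the tube's left edge (crop 230,366), and the blue gauge is unchanged. The gripper is clear, so I'm handing in.

```bash
python3 -c "
from bench import r
print(r.hand_in())"
```

```text
the job is handed in; nothing more can be done
None
```

The red gauge stands locked, drawn up about 70 mm with its yellow button out. The blue gauge's knob and tip did not move in the camera images. I handed the job in at about 11 s with the gripper clear; the call returned no verdict.

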